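# Load the jars on the roller rack

## Robot

A 7-joint arm with a two-finger parallel gripper is mounted at the origin on a cart in front of the work surface, level with it; the furniture and walls round the work are solid. World frame = base frame: x ahead of the robot, y to its left, z up, the work surface at z = 0. Lengths are in m, angles in degrees, forces in N, time in s.
With the tool pointing down it reaches from about 0.4 to 0.9 m from the base axis. Payload 5.5 kg.
Tool frame: the origin (TCP) lies at the very end of the fingers, on their centre line; the grasp point (between the pads) lies 19 mm behind it; z points along the fingers, y is the line along which they close (so a half turn about z gives the same grasp; the last joint's range is limited). The gripper opens to 85 mm and grips with 20 to 120 N. Pads are 22 mm wide; open, the fingers measure 114 mm over their backs; the gripper's body (76 mm by 85 mm) begins 54 mm behind the grasp point. The pads swing forward as they close: fully open they stand 13 mm farther back than shut.
Start: joints at [82.116, 28.699, -24.465, 88.831, 12.651, 65.22, -12.049], TCP at [0.254, -0.598, 0.231] pointing down, gripper open.
Joint ranges: [-164.97, 164.97], [-17.58, 116.51], [-87.97, 89.64], [11.32, 138.91], [-80.73, 260.73], [10.89, 115.49], [-147.41, 147.41]. Speed limits (degrees/s): [147.25, 147.25, 180, 180, 180, 180, 180].

## Interface

Orientations are given as a 3x3 rotation matrix whose columns are the frame's x, y, z axes.
In Python, from bench import bot, optics, probe_bus gives the robot as it stands (bot), with the cameras (optics) and the readings (probe_bus).
- The arm moves only by the shell command python3 inch.py 'ROWS' [OPENING]. ROWS is a JSON list that holds a single list of rows (three levels of brackets), with 1 to 5 rows, each of 6 numbers: dx, dy, dz in parts of the range, where 1.0 means 0.4 m, then a rotation vector rx, ry, rz in fractions of the full range, 1 being 120 degrees; each row is the pose to reach, as a shift and turn from the pose commanded when the command began, along the tool's axes at that moment; what a row does not reach only later rows make up. A row lasts 1/10 s, in which the tool goes at most 0.05 m and 8.59 degrees, less where a joint would pass 70% of its speed; a pose out of reach is approached as far as the arm can. OPENING is the finger opening in m, set as the command begins (- or left out keeps the last). The fingers move at their own pace and stop on an object; the grip force is fixed at half the most. Time passes only in rows, so rows that do not move let the fingers close. It prints the time, the measured TCP pose, the force, the opening and the grip force at its end. No shift or turn number may pass 1 either way. Input that does not fit is refused with a message, and nothing moves.
- probe_bus.get_state(): the state, without advancing time (a new reading comes with each control period).
- optics.snapshot(name): name is "scene" or "side" or "wrist"; returns a dict with "pixels" (384x512x3 uint8, red, green, blue), "vfov" (degrees; the focal length in pixels is half the picture's height over the tangent of half this angle, whatever the lens; pixels are square), "cx", "cy" (the principal point, pixels), "dist" ([k1, k2, p1, p2, k3] as OpenCV has them; the pictures are not rectified), "world_from_camera" (4x4, takes a point from camera to world coordinates); the wrist camera has in their place "mount" (4x4, takes a point from camera to tool coordinates, whose origin is the TCP and whose axes are the flange's). Camera axes: x right, y up, looking along -z (the intrinsics and any distortion apply to the point x, -y, -z); pixel columns grow to the right and rows downward; lengths in m; the calibration is good to about 2 mm. A picture is of the moment at which its call begins: read the wrist's pose just before it. There is no depth.
- bot.job_done(): hands the job in; it is judged then, once.
The state is a dict: "time_s": time; "joints": joint angles; "joint_velocities": joint speeds; "tau": joint torques, N m; "tool_pos": TCP position; "tcp_rot": TCP orientation; "wrist_force": force on the tool from outside, world axes, zero at the start; "moment": the same for the moment, N m; "width": finger opening in m; "grasp_force": force on a finger pad.
Only numpy, scipy, OpenCV 4.12 (cv2) and the standard library are available. Lean on these libraries where they do the work, as an engineer would, in place of code of your own. Each camera call takes 0.05 s, during which the arm holds its last target. There are 200 camera calls.

## Task

Load the two small white-lidded jars that stand loose on the table into the roller rack, one after the other, in either order. Set each one upright on the rollers at the raised end before you let go, so that it rolls down the lane by itself: the first to the stop, the second until it rests against the first. Keep the jars upright, and do not push or carry them down the lane.

Things in the scene. Friction and masses are not known exactly. Their poses are not given: they have to be found in the camera images.
- jar_a: one of the two small squat screw-top jars loose on the table, right of the rack: round, 43 mm wide, 40 mm high, about 0.1 kg, white lid (43 mm wide, the top 11 mm); stands upright, origin at the centre of its underside, z up. Not to be confused with the big pot near by (62 mm wide, 64 mm high) or the jars shut in the clear box
- jar_b: one of the two small squat screw-top jars loose on the table, right of the rack: round, 43 mm wide, 40 mm high, about 0.1 kg, white lid (43 mm wide, the top 11 mm); stands upright, origin at the centre of its underside, z up. Grip it with the tips 12 mm or more above its underside, then they clear the rack's side rails
- lane_load (a point): loading point at the raised open end of the fixed roller rack: mid-lane on the roller tops, 200 mm up the slope from the stop, 58 mm above the table. Axes level: x up the lane, y across, z up. A jar held upright touches the rollers with its underside 2 mm above this point; let go, it rolls off to -x and reaches the stop in 1 to 4 s, so grip it across the lane (closing along y)
- lane_stop (a point): foot of the black pad on the rack's stop plate: mid-lane on the roller tops at the low end, 34 mm above the table; axes as lane_load. Lane 66 mm wide inside (84 over the legs), 262 mm long, 7 degree slope, free grey rollers; side rails stand 6 mm and the stop 28 mm above the rollers. A jar at the stop has its origin 21 mm from here along x, the next one about 64 mm

How it is judged (in metres and radians):
On the way, in this order (a step that is already met when the one before it is completed fails the run):
1. one of the jars, still held, is set on the rollers at the raised end (its origin within 40 mm along the lane of lane_load and less than 16 mm above it, upright) (((x of jar_a in the frame of lane_load between -0.045 and 0.04 m and y of jar_a in the frame of lane_load between -0.03 and 0.03 m and z of jar_a in the frame of lane_load between -0.012 and 0.016 m and contact force between the fingers and jar_a above 0.5 N and angle between jar_a's own z axis and vertical below 0.35 rad) or (x of jar_b in the frame of lane_load between -0.045 and 0.04 m and y of jar_b in the frame of lane_load between -0.03 and 0.03 m and z of jar_b in the frame of lane_load between -0.012 and 0.016 m and contact force between the fingers and jar_b above 0.5 N and angle between jar_b's own z axis and vertical below 0.35 rad))), for 0.05 s.
2. that jar, let go, has rolled down to the stop (((x of jar_a in the frame of lane_stop between 0.005 and 0.032 m and y of jar_a in the frame of lane_stop between -0.03 and 0.03 m and z of jar_a in the frame of lane_stop between -0.008 and 0.03 m and contact force between the fingers and jar_a below 0.1 N and angle between jar_a's own z axis and vertical below 0.35 rad) or (x of jar_b in the frame of lane_stop between 0.005 and 0.032 m and y of jar_b in the frame of lane_stop between -0.03 and 0.03 m and z of jar_b in the frame of lane_stop between -0.008 and 0.03 m and contact force between the fingers and jar_b below 0.1 N and angle between jar_b's own z axis and vertical below 0.35 rad))), for 0.2 s.
3. with the first at the stop, the other jar, still held, is set on the rollers at the raised end in the same way ((((x of jar_a in the frame of lane_stop between 0.005 and 0.032 m and y of jar_a in the frame of lane_stop between -0.03 and 0.03 m and z of jar_a in the frame of lane_stop between -0.008 and 0.03 m and contact force between the fingers and jar_a below 0.1 N and angle between jar_a's own z axis and vertical below 0.35 rad) and (x of jar_b in the frame of lane_load between -0.045 and 0.04 m and y of jar_b in the frame of lane_load between -0.03 and 0.03 m and z of jar_b in the frame of lane_load between -0.012 and 0.016 m and contact force between the fingers and jar_b above 0.5 N and angle between jar_b's own z axis and vertical below 0.35 rad)) or ((x of jar_b in the frame of lane_stop between 0.005 and 0.032 m and y of jar_b in the frame of lane_stop between -0.03 and 0.03 m and z of jar_b in the frame of lane_stop between -0.008 and 0.03 m and contact force between the fingers and jar_b below 0.1 N and angle between jar_b's own z axis and vertical below 0.35 rad) and (x of jar_a in the frame of lane_load between -0.045 and 0.04 m and y of jar_a in the frame of lane_load between -0.03 and 0.03 m and z of jar_a in the frame of lane_load between -0.012 and 0.016 m and contact force between the fingers and jar_a above 0.5 N and angle between jar_a's own z axis and vertical below 0.35 rad)))), for 0.05 s.
At the end, for the whole second after the job is handed in: both jars stand upright (within 20 degrees) and at rest on the rollers, untouched: one against the stop (origin within 10 mm of its place there), the other right behind it (origin 42 to 80 mm from the stop) ((((x of jar_a in the frame of lane_stop between 0.005 and 0.032 m and y of jar_a in the frame of lane_stop between -0.03 and 0.03 m and z of jar_a in the frame of lane_stop between -0.008 and 0.03 m and contact force between the fingers and jar_a below 0.1 N and angle between jar_a's own z axis and vertical below 0.35 rad) and (x of jar_b in the frame of lane_stop between 0.042 and 0.08 m and y of jar_b in the frame of lane_stop between -0.03 and 0.03 m and z of jar_b in the frame of lane_stop between -0.008 and 0.03 m and contact force between the fingers and jar_b below 0.1 N and angle between jar_b's own z axis and vertical below 0.35 rad) and linear speed of each of jar_a, jar_b below 0.02 m/s) or ((x of jar_b in the frame of lane_stop between 0.005 and 0.032 m and y of jar_b in the frame of lane_stop between -0.03 and 0.03 m and z of jar_b in the frame of lane_stop between -0.008 and 0.03 m and contact force between the fingers and jar_b below 0.1 N and angle between jar_b's own z axis and vertical below 0.35 rad) and (x of jar_a in the frame of lane_stop between 0.042 and 0.08 m and y of jar_a in the frame of lane_stop between -0.03 and 0.03 m and z of jar_a in the frame of lane_stop between -0.008 and 0.03 m and contact force between the fingers and jar_a below 0.1 N and angle between jar_a's own z axis and vertical below 0.35 rad) and linear speed of each of jar_b, jar_a below 0.02 m/s))).
It fails at once if a jar is tipped over (more than 40 degrees) (angle between any of jar_a, jar_b's own z axis and vertical above 0.7 rad).
It fails at once if the fingers push or carry a jar in the lower part of the lane (within 100 mm of the stop) ((x of jar_a in the frame of lane_stop between -0.01 and 0.1 m and y of jar_a in the frame of lane_stop between -0.03 and 0.03 m and z of jar_a in the frame of lane_stop between -0.02 and 0.035 m and contact force between the fingers and jar_a above 0.5 N) or (x of jar_b in the frame of lane_stop between -0.01 and 0.1 m and y of jar_b in the frame of lane_stop between -0.03 and 0.03 m and z of jar_b in the frame of lane_stop between -0.02 and 0.035 m and contact force between the fingers and jar_b above 0.5 N)).
It also fails if it takes over 64 s, if anything falls off the work surface, if the arm or the gripper's body presses on something with over 40 N, if the wrist force passes 120 N, or if a joint passes its speed limit or range.

## Working session

There is one attempt and no reset: what is moved stays moved. The work goes in short steps, Python scripts to look and compute and a shell command to move; the robot and the scene stay as the last step left them, time stands still between calls to the robot, and variables do not carry over. Pictures are saved under pics/ and viewed, at most 10 in all, crops included, and the job is handed in when it is done.

```bash
ls; mkdir -p pics
python3 - <<'E'
from bench import bot, optics, probe_bus
import cv2,numpy as np,pickle
s=probe_bus.get_state(); print(s['time_s'],s['tool_pos'],s['tcp_rot'],s['width'])
D={}
for n in ['scene','side','wrist']:
    d=optics.snapshot(n); D[n]=d; cv2.imwrite(f'pics/{n}0.png',d['pixels'][:,:,::-1])
    print(n,{k:np.round(v,4).tolist() for k,v in d.items() if k!='pixels'})
D['state']=s
pickle.dump(D,open('d0.pkl','wb'))
a=np.hstack([D['scene']['pixels'],D['side']['pixels']])[:,:,::-1]
cv2.imwrite('pics/both.png',cv2.resize(D['scene']['pixels'][:,:,::-1],(800,600),interpolation=cv2.INTER_CUBIC))
cv2.imwrite('pics/side_b.png',cv2.resize(D['side']['pixels'][:,:,::-1],(800,600),interpolation=cv2.INTER_CUBIC))
E
```

```text
bench.py
inch.py
pics
0.0 [ 0.25327546 -0.59786601  0.23026885] [[ 9.20736775e-01  3.90183685e-01 -6.94417028e-04]
 [ 3.90184297e-01 -9.20734994e-01  1.81247430e-03]
 [ 6.78238424e-05 -1.93976236e-03 -9.99998116e-01]] 0.08559196249758114
scene {'vfov': 48.1393, 'cx': 255.6374, 'cy': 187.7837, 'dist': [-0.0059, 0.0, 0.0, 0.0, 0.0], 'world_from_camera': [[-0.7013, 0.5386, -0.467, 0.0647], [-0.7126, -0.5451, 0.4417, 0.2914], [-0.0166, 0.6425, 0.7661, 0.7703], [0.0, 0.0, 0.0, 1.0]]}
side {'vfov': 47.7637, 'cx': 265.0597, 'cy': 194.6275, 'dist': [0.0124, 0.0, 0.0, 0.0, 0.0], 'world_from_camera': [[-0.9865, 0.0681, -0.1488, 0.3616], [-0.1634, -0.3556, 0.9202, 0.7407], [0.0098, 0.9321, 0.362, 0.394], [0.0, 0.0, 0.0, 1.0]]}
wrist {'vfov': 65.7747, 'cx': 253.3102, 'cy': 190.1417, 'dist': [-0.0434, 0.0, 0.0, 0.0, 0.0], 'mount': [[-0.0003, 0.9633, 0.2685, 0.0678], [1.0, 0.0006, -0.001, -0.0012], [-0.0012, 0.2685, -0.9633, -0.1436], [0.0, 0.0, 0.0, 1.0]]}
```

View pics/both.png

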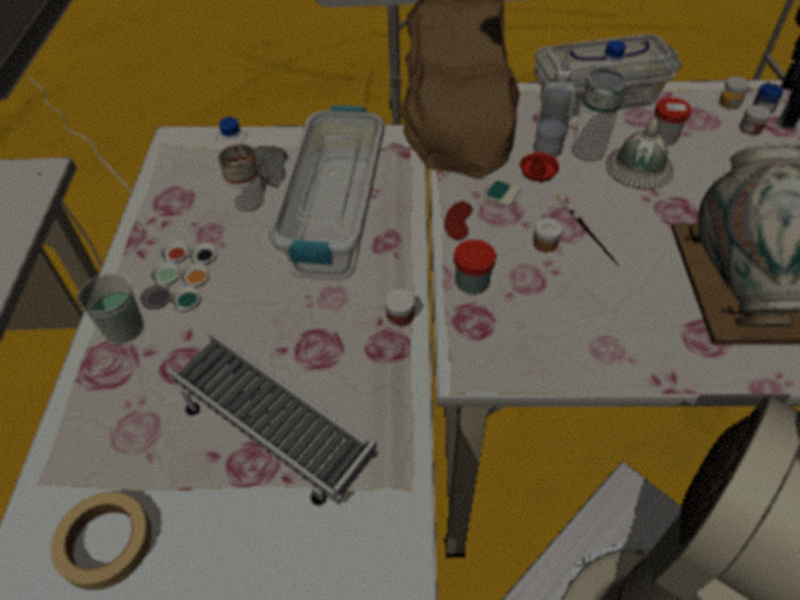

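View pics/side_b.png

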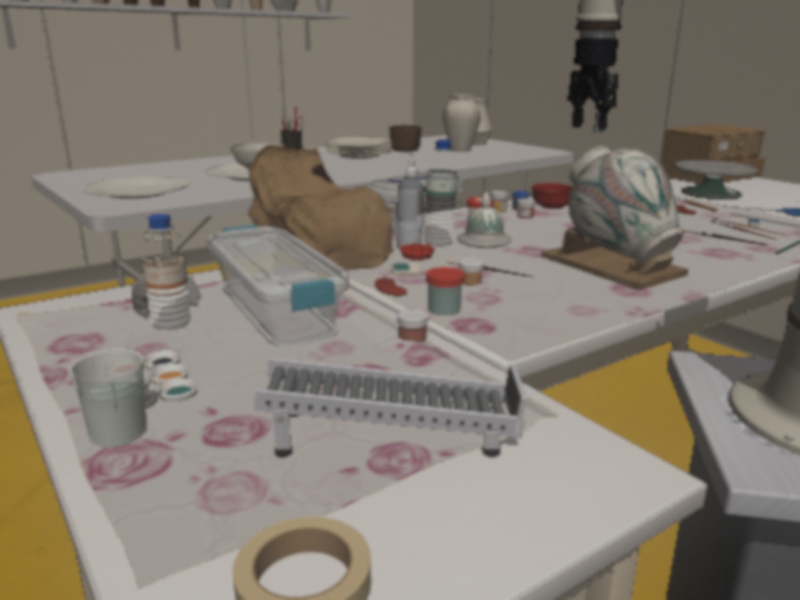

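The scene view shows the jars at about (400,305) and (547,234), and the rack running from its raised end near (205,365) to the stop near (355,470). The side view shows the jars at (412,325) and (470,270), with the stop plate at (513,395). I'll enlarge both views.

Run:
```python
import cv2,pickle
D=pickle.load(open('d0.pkl','rb'))
for n,(c,r,w,h,k) in {'scene':(105,130,260,195,3),'side':(155,160,200,150,4)}.items():
    im=D[n]['pixels'][r:r+h,c:c+w,::-1]
    im=cv2.resize(im,None,fx=k,fy=k,interpolation=cv2.INTER_CUBIC)
    cv2.imwrite(f'pics/{n}_crop.png',cv2.convertScaleAbs(im,alpha=1.3))
```

```text
(no output)
```

View pics/scene_crop.png

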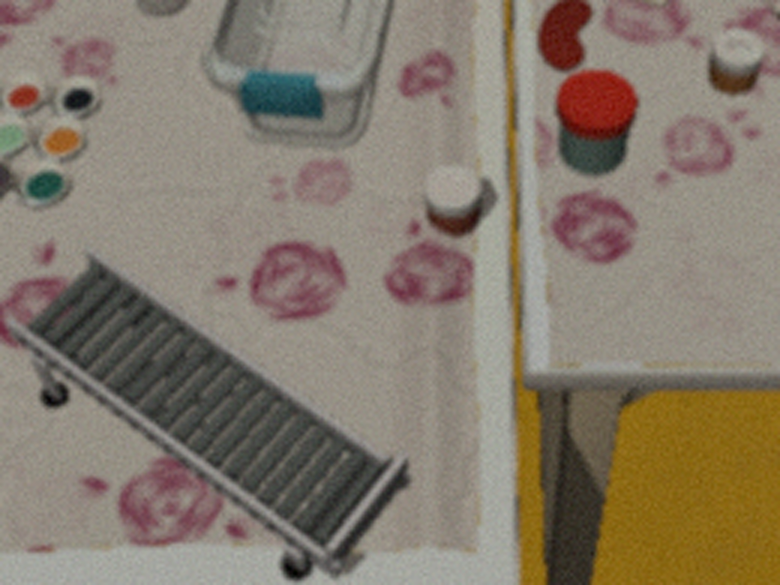

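View pics/side_crop.png

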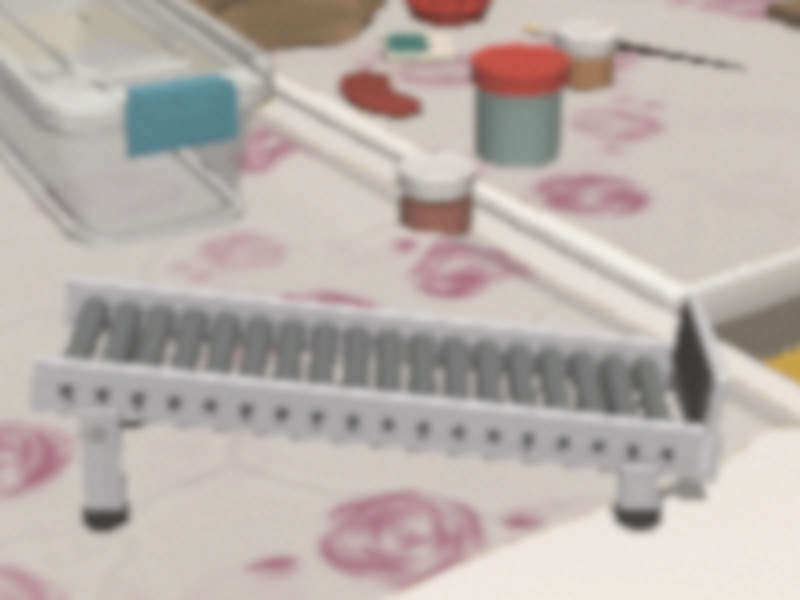

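The scene crop shows the lid-top centres at (455,184) and (736,46). The rack's rail corners are at (93,256) and (10,322), and the stop's top edge runs from (335,557) to (405,460). In the side crop the lids are at (437,168) and (587,31), and the rail corners at (70,282) and (35,362). Next I triangulate these.

```bash
cat > h.py <<'E'
import numpy as np,cv2
def ray(d,px,T=None):
    T=d['world_from_camera'] if T is None else T
    T=np.array(T); h=d['pixels'].shape[0]; f=h/2/np.tan(np.radians(d['vfov'])/2)
    K=np.array([[f,0,d['cx']],[0,f,d['cy']],[0,0,1]])
    p=cv2.undistortPoints(np.array([[px]],float),K,np.array(d['dist'],float))[0,0]
    v=T[:3,:3]@np.array([p[0],-p[1],-1]); return T[:3,3],v/np.linalg.norm(v)
def tri(rs):
    A=sum(np.eye(3)-np.outer(v,v) for o,v in rs); b=sum((np.eye(3)-np.outer(v,v))@o for o,v in rs)
    x=np.linalg.solve(A,b); return x,max(np.linalg.norm((np.eye(3)-np.outer(v,v))@(x-o)) for o,v in rs)
def atz(r,z): o,v=r; return o+v*(z-o[2])/v[2]
def wristT(s,d):
    W=np.eye(4); W[:3,:3]=s['tcp_rot']; W[:3,3]=s['tool_pos']; return W@np.array(d['mount'])
E
python3 - <<'E'
import pickle; from h import *
D=pickle.load(open('d0.pkl','rb'))
cs=lambda u,v:(105+(u+.5)/3-.5,130+(v+.5)/3-.5)
cd=lambda u,v:(155+(u+.5)/4-.5,160+(v+.5)/4-.5)
for n,a,b in [('jar near lid',(455,184),(437,168)),('jar far lid',(736,46),(587,31)),
 ('far rail hi',(93,256),(70,282)),('near rail hi',(10,322),(35,362)),('near rail lo',(330,557),(710,428)),('stop top far',(405,458),(686,296)),('rear foot',(54,397),(105,520)),('front foot',(296,568),(638,520))]:
    x,e=tri([ray(D['scene'],cs(*a)),ray(D['side'],cd(*b))]); print(n,x.round(4),round(e,4))
E
```

```text
jar near lid [ 0.5043 -0.1262  0.0364] 0.0001
jar far lid [ 0.4449 -0.3856  0.0378] 0.0003
far rail hi [0.6207 0.1083 0.0666] 0.0035
near rail hi [0.6103 0.1783 0.0682] 0.0011
near rail lo [0.3512 0.1291 0.0386] 0.0
stop top far [0.3616 0.059  0.0598] 0.0032
rear foot [0.5866 0.1794 0.0007] 0.0002
front foot [ 0.3767  0.14   -0.0006] 0.0006
```

Run:
```python
import pickle; from h import *
D=pickle.load(open('d0.pkl','rb'))
cs=lambda u,v:(105+(u+.5)/3-.5,130+(v+.5)/3-.5)
cd=lambda u,v:(155+(u+.5)/4-.5,160+(v+.5)/4-.5)
print('pot',tri([ray(D['scene'],cs(597,102)),ray(D['side'],cd(521,66))]))
k=512/800
print('vase top',tri([ray(D['scene'],(790*k,155*k)),ray(D['side'],(610*k,150*k))]))
print('dome',tri([ray(D['scene'],(653*k,122*k)),ray(D['side'],(486*k,207*k))]))
print('board',[atz(ray(D['scene'],(u*k,v*k)),.01).round(3) for u,v in((673,228),(715,341))])
print('brush',[atz(ray(D['scene'],(u*k,v*k)),.005).round(3) for u,v in((560,197),(618,263))])
R=D['state']['tcp_rot'];p=D['state']['tool_pos']
a=np.radians(10.7);R2=np.array([[np.cos(a),np.sin(a),0],[np.sin(a),-np.cos(a),0],[0,0,-1]])
from scipy.spatial.transform import Rotation as Ro
print('rotvec',Ro.from_matrix(R.T@R2).as_rotvec(degrees=True).round(2))
print('to above far jar',(R.T@(np.array([.445,-.386,.16])-p)).round(4))
```

```text
pot (array([ 0.47310766, -0.24655315,  0.05698676]), np.float64(0.0001544894849849336))
vase top (array([ 0.21256614, -0.55129686,  0.21181623]), np.float64(0.0006786333430071758))
dome (array([ 0.44537428, -0.67726877,  0.07246532]), np.float64(0.00784361209461142))
board [array([ 0.315, -0.549,  0.01 ]), array([ 0.156, -0.394,  0.01 ])]
brush [array([ 0.49 , -0.488,  0.005]), array([ 0.336, -0.429,  0.005])]
rotvec [-1.100e-01  1.000e-02  1.227e+01]
to above far jar [ 0.2592 -0.1201  0.0705]
```

The manual's scale: shifts go in shares of 0.4 m and turns go in shares of 120 degrees. Converting my numbers, 0.17 m / 0.4 = 0.425, -0.04 m / 0.4 = -0.1, 12.3 degrees / 120 = 0.1025.

```bash
python3 inch.py '[[[0,0,-0.1,0,0,0],[0.0875,-0.0375,-0.1,0,0,0.025],[0.2,-0.0875,-0.1,0,0,0.0667],[0.3125,-0.1375,-0.075,0,0,0.1025],[0.425,-0.1875,-0.025,0,0,0.1025]]]'; python3 inch.py '[[[0.125,-0.025,0.1,0,0,0],[0.25,-0.06,0.2,0,0,0],[0.25,-0.06,0.2,0,0,0]]]'
python3 - <<'E'
from bench import bot, optics, probe_bus
import cv2,pickle
s=probe_bus.get_state(); d=optics.snapshot('wrist'); pickle.dump((s,d),open('w1.pkl','wb'))
print(s['tool_pos'],s['tcp_rot'])
cv2.imwrite('pics/w1.png',cv2.resize(d['pixels'][:,:,::-1],(800,600),interpolation=cv2.INTER_CUBIC))
E
```

```text
time_s: 0.65
tool_pos: [0.3807, -0.4645, 0.2438]
tcp_rot: [[0.983, 0.183, 0.002], [0.183, -0.983, -0.003], [0.002, 0.003, -1.0]]
wrist_force: [1.0, 0.0, -0.2]
width: 0.0854
grasp_force: 0.0
time_s: 0.95
tool_pos: [0.4748, -0.4196, 0.1601]
tcp_rot: [[0.982, 0.189, -0.001], [0.189, -0.982, 0.003], [-0.0, -0.003, -1.0]]
wrist_force: [0.2, -0.6, 0.1]
width: 0.0853
grasp_force: 0.0
[ 0.47477957 -0.41960428  0.16010888] [[ 9.82035196e-01  1.88696683e-01 -6.59480838e-04]
 [ 1.88697821e-01 -9.82030511e-01  3.03455977e-03]
 [-7.50189405e-05 -3.10448709e-03 -9.99995178e-01]]
```

View pics/w1.png

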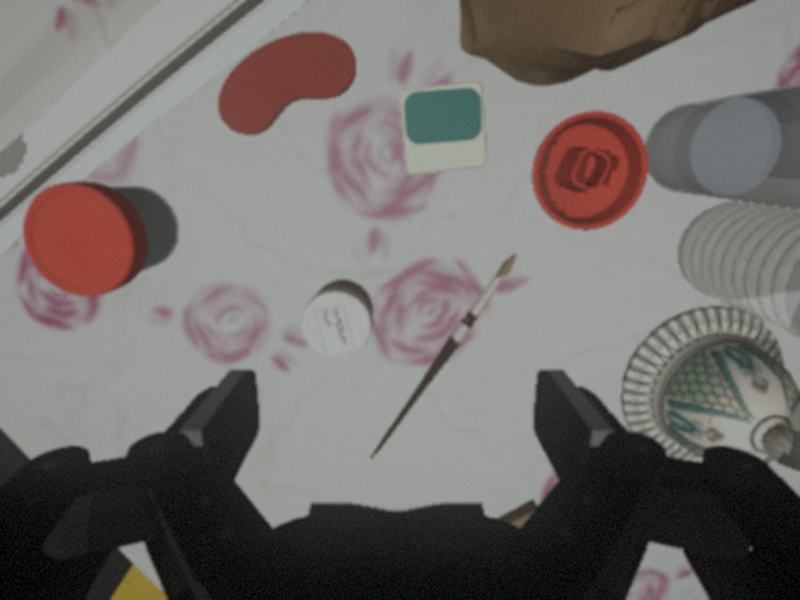

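The jar lid centre is at (338,322). The pot and brush are clear of where the fingers will land. I'll triangulate the lid from all three views.

Run:
```python
import pickle; from h import *
D=pickle.load(open('d0.pkl','rb')); s,d=pickle.load(open('w1.pkl','rb'))
k=512/800; T=wristT(s,d); r=ray(d,(338.5*k-.5+.32,322.5*k-.18),T)
cs=lambda u,v:(105+(u+.5)/3-.5,130+(v+.5)/3-.5)
print(atz(r,.04)); x,e=tri([r,ray(D['scene'],cs(736,46))]); print(x,e)
j=atz(r,.04); R=s['tcp_rot']
print((R.T@(np.array([j[0],j[1],.014])-s['tool_pos'])).round(4))
```

```text
[ 0.44693297 -0.38853943  0.04      ]
[ 0.44588055 -0.3879439   0.03589739] 0.0005088227638457496
[-0.0215 -0.0353  0.1462]
```

To row units: 0.1455 m / 0.4 = 0.3638, 0.125 m / 0.4 = 0.3125.

```bash
python3 inch.py '[[[-0.0275,-0.045,0.05,0,0,0],[-0.0538,-0.0875,0.125,0,0,0],[-0.0538,-0.0875,0.225,0,0,0],[-0.0538,-0.0875,0.3125,0,0,0],[-0.0538,-0.0875,0.3638,0,0,0]]]'; python3 inch.py '[[[0,0,0,0,0,0],[0,0,0,0,0,0]]]'; python3 inch.py '[[[0,0,0,0,0,0],[0,0,0,0,0,0],[0,0,0,0,0,0],[0,0,0,0,0,0],[0,0,0,0,0,0]]]' 0.03
```

```text
time_s: 1.5
tool_pos: [0.443, -0.3918, 0.0142]
tcp_rot: [[0.983, 0.185, -0.003], [0.185, -0.983, 0.002], [-0.003, -0.003, -1.0]]
wrist_force: [-0.3, -0.0, 0.8]
width: 0.0856
grasp_force: 0.0
time_s: 1.7
tool_pos: [0.445, -0.3929, 0.0172]
tcp_rot: [[0.983, 0.185, -0.0], [0.185, -0.983, 0.0], [-0.0, -0.0, -1.0]]
wrist_force: [1.7, 0.1, 0.1]
width: 0.0857
grasp_force: 0.0
time_s: 2.2
tool_pos: [0.4457, -0.3932, 0.0188]
tcp_rot: [[0.983, 0.185, 0.001], [0.185, -0.983, -0.001], [0.001, 0.002, -1.0]]
wrist_force: [-1.1, 2.5, 6.1]
width: 0.0411
grasp_force: 59.5
```

To row units: -0.15 m / 0.4 = -0.375, -0.14 m / 0.4 = -0.35.

```bash
python3 inch.py '[[[0,0,-0.075,0,0,0],[0,0,-0.175,0,0,0],[0,-0.05,-0.275,0,0,0],[0.025,-0.1375,-0.35,0,0,0],[0.05,-0.2375,-0.375,0,0,0]]]'; python3 inch.py '[[[0.045,-0.1,0,0,0,0],[0.09,-0.2,0,0,0,0],[0.135,-0.3,0,0,0,0],[0.18,-0.4,0,0,0,0],[0.225,-0.5,0,0,0,0]]]'; python3 inch.py '[[[0.045,-0.1,0,0,0,0],[0.09,-0.2,0,0,0,0],[0.135,-0.3,0,0,0,0],[0.18,-0.4,0,0,0,0],[0.225,-0.475,0,0,0,0]]]';python3 inch.py '[[[0,-0.015,0,0,0,0],[0,-0.025,0,0,0,0],[0,-0.025,0,0,0,0]]]'
python3 - <<'E'
from bench import bot, optics, probe_bus
import cv2,pickle
s=probe_bus.get_state(); d=optics.snapshot('wrist'); pickle.dump((s,d),open('w2.pkl','wb'))
print(s['tool_pos'],s['tcp_rot'],s['width'])
cv2.imwrite('pics/w2.png',cv2.resize(d['pixels'][:,:,::-1],(800,600),interpolation=cv2.INTER_CUBIC))
E
```

```text
time_s: 2.7
tool_pos: [0.4489, -0.2973, 0.1712]
tcp_rot: [[0.983, 0.182, 0.006], [0.182, -0.983, -0.005], [0.005, 0.006, -1.0]]
wrist_force: [2.1, 0.4, -0.9]
width: 0.0404
grasp_force: 60.8
time_s: 3.2
tool_pos: [0.4987, -0.0812, 0.1678]
tcp_rot: [[0.983, 0.185, 0.001], [0.185, -0.983, -0.001], [0.001, 0.001, -1.0]]
wrist_force: [0.2, -0.6, -1.0]
width: 0.0406
grasp_force: 60.8
time_s: 3.7
tool_pos: [0.5516, 0.1239, 0.1678]
tcp_rot: [[0.982, 0.187, 0.001], [0.187, -0.982, 0.001], [0.001, -0.0, -1.0]]
wrist_force: [0.9, -0.3, -0.4]
width: 0.0409
grasp_force: 60.8
time_s: 4.0
tool_pos: [0.5494, 0.1299, 0.167]
tcp_rot: [[0.983, 0.185, -0.0], [0.185, -0.983, -0.001], [-0.001, 0.001, -1.0]]
wrist_force: [-0.1, 0.4, -1.0]
width: 0.0406
grasp_force: 60.8
[0.54937442 0.12987737 0.1670211 ] [[ 9.82753526e-01  1.84919635e-01 -4.84784258e-04]
 [ 1.84919135e-01 -9.82753302e-01 -9.27290047e-04]
 [-6.47897468e-04  8.21651677e-04 -9.99999453e-01]] 0.04060189332608302
```

View pics/w2.png

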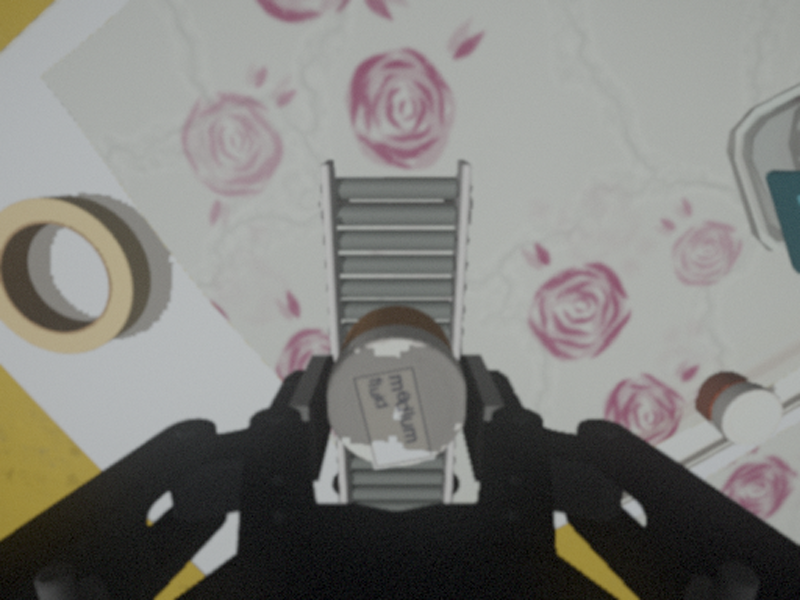

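The lane is straight beneath the jar with its yaw aligned: raised-end rail tops at (329,162) and (464,162), and the held lid's centre at (397,400). The other jar's lid is at (752,415).

Run:
```python
import pickle; from h import *
D=pickle.load(open('d0.pkl','rb')); s,d=pickle.load(open('w2.pkl','rb'))
T=wristT(s,d); R=s['tcp_rot'];p=s['tool_pos']
q=lambda u,v:ray(d,((u+.5)*.64-.5,(v+.5)*.64-.5),T)
cs=lambda u,v:(105+(u+.5)/3-.5,130+(v+.5)/3-.5)
cd=lambda u,v:(155+(u+.5)/4-.5,160+(v+.5)/4-.5)
S=lambda u,v:ray(D['scene'],cs(u,v)); I=lambda u,v:ray(D['side'],cd(u,v))
a,ea=tri([q(464,162),S(93,256),I(70,282)]); b,eb=tri([q(329,162),S(10,322),I(35,362)]); print(a,ea,b,eb)
m=(a+b)/2; u=R[:,0]; print('mid',m, 'tcp rel in tool', R.T@(m-p))
for z in(.0675,.0715): print(z,[(R.T@(atz(q(x,162),z)-p)).round(4) for x in(329,464)])
for z in (.06,.065):print(z,[(R.T@(atz(q(x,300),z)-p)).round(4) for x in(341,455)])
print('held lid',(R.T@(atz(q(397,400),p[2]+.021)-p)).round(4))
print('near jar',atz(q(752,415),.04),tri([q(752,415),S(455,184),I(437,168)]))
```

```text
[0.62280126 0.10827916 0.06546136] 0.004446701065408928 [0.61165267 0.17731843 0.06703788] 0.0016650355997760238
mid [0.61722697 0.14279879 0.06624962] tcp rel in tool [ 0.06913704 -0.00023411  0.10072654]
0.0675 [array([ 0.0709, -0.0347,  0.0994]), array([0.0709, 0.0335, 0.0995])]
0.0715 [array([ 0.0709, -0.0342,  0.0954]), array([0.0708, 0.0329, 0.0955])]
0.06 [array([-0.0037, -0.0318,  0.107 ]), array([-0.0037,  0.0323,  0.1071])]
0.065 [array([-0.0023, -0.0312,  0.102 ]), array([-0.0023,  0.0316,  0.102 ])]
held lid [ 0.0022 -0.0007 -0.021 ]
near jar [ 0.50475247 -0.1221052   0.04      ] (array([ 0.50381558, -0.12546986,  0.03690736]), np.float64(0.00045379819271853253))
```

```bash
python3 inch.py '[[[0.015,0,0.075,0,0,0],[0.03,0,0.1375,0,0,0],[0.03,0,0.175,0,0,0],[0.03,0,0.2,0,0,0],[0.03,0,0.2075,0,0,0]]]'; python3 inch.py '[[[0,0,0.0025,0,0,0],[0,0,0.005,0,0,0],[0,0,0.0075,0,0,0],[0,0,0.0075,0,0,0]]]'
```

```text
time_s: 4.55
tool_pos: [0.5609, 0.1318, 0.0832]
tcp_rot: [[0.983, 0.184, -0.002], [0.184, -0.983, -0.001], [-0.002, 0.0, -1.0]]
wrist_force: [0.3, 0.3, -0.3]
width: 0.0408
grasp_force: 60.9
time_s: 4.95
tool_pos: [0.562, 0.1329, 0.0816]
tcp_rot: [[0.983, 0.185, 0.001], [0.185, -0.983, 0.0], [0.001, 0.0, -1.0]]
wrist_force: [-0.3, 0.4, -1.2]
width: 0.0407
grasp_force: 60.9
```

No contact yet, so I'll lower it in small steps.

To row units: 0.002 m / 0.4 = 0.005, 0.001 m / 0.4 = 0.0025.

```bash
python3 inch.py '[[[0,0,0.0025,0,0,0],[0,0,0.005,0,0,0],[0,0,0.005,0,0,0]]]'; python3 inch.py '[[[0,0,0.0025,0,0,0],[0,0,0.0038,0,0,0],[0,0,0.0038,0,0,0]]]'
```

```text
time_s: 5.25
tool_pos: [0.562, 0.1329, 0.0794]
tcp_rot: [[0.983, 0.185, 0.001], [0.185, -0.983, 0.0], [0.001, 0.0, -1.0]]
wrist_force: [-0.7, 0.0, 0.4]
width: 0.0408
grasp_force: 61.2
time_s: 5.55
tool_pos: [0.5631, 0.1331, 0.079]
tcp_rot: [[0.983, 0.185, 0.003], [0.185, -0.983, 0.0], [0.003, 0.0, -1.0]]
wrist_force: [-0.1, -0.2, 7.2]
width: 0.0407
grasp_force: 61.7
```

Contact at 7 N, so I release.

To row units: -0.09 m / 0.4 = -0.225, -0.05 m / 0.4 = -0.125.

```bash
python3 inch.py '[[[0,0,0,0,0,0],[0,0,0,0,0,0],[0,0,0,0,0,0],[0,0,0,0,0,0],[0,0,0,0,0,0]]]' 0.08; python3 inch.py '[[[0,0,0,0,0,0],[0,0,0,0,0,0],[0,0,-0.05,0,0,0],[0,0,-0.125,0,0,0],[0,0,-0.225,0,0,0]]]'
python3 inch.py '[[[0,0,0,0,0,0],[0,0,0,0,0,0],[0,0,0,0,0,0],[0,0,0,0,0,0],[0,0,0,0,0,0]]]'; python3 inch.py '[[[0,0,0,0,0,0],[0,0,0,0,0,0],[0,0,0,0,0,0],[0,0,0,0,0,0],[0,0,0,0,0,0]]]'
python3 inch.py '[[[0,0,0,0,0,0],[0,0,0,0,0,0],[0,0,0,0,0,0],[0,0,0,0,0,0],[0,0,0,0,0,0]]]'
python3 - <<'E'
from bench import bot, optics, probe_bus
import cv2,pickle
d=optics.snapshot('side'); pickle.dump(d,open('s2.pkl','wb'))
cv2.imwrite('pics/s2.png',cv2.resize(d['pixels'][130:330,130:397,::-1],(800,600),interpolation=cv2.INTER_CUBIC))
E
```

```text
time_s: 6.05
tool_pos: [0.5615, 0.1328, 0.0774]
tcp_rot: [[0.983, 0.185, -0.0], [0.185, -0.983, -0.0], [-0.0, -0.0, -1.0]]
wrist_force: [0.4, 0.5, 0.4]
width: 0.0804
grasp_force: 0.0
time_s: 6.55
tool_pos: [0.5602, 0.1324, 0.1669]
tcp_rot: [[0.983, 0.185, -0.004], [0.185, -0.983, -0.0], [-0.004, -0.0, -1.0]]
wrist_force: [1.0, 0.1, 0.1]
width: 0.0801
grasp_force: 0.0
time_s: 7.05
tool_pos: [0.5609, 0.1326, 0.1664]
tcp_rot: [[0.983, 0.185, -0.002], [0.185, -0.983, -0.0], [-0.002, -0.0, -1.0]]
wrist_force: [0.1, -0.5, -0.2]
width: 0.0799
grasp_force: 0.0
time_s: 7.55
tool_pos: [0.5617, 0.1328, 0.1676]
tcp_rot: [[0.983, 0.185, 0.0], [0.185, -0.983, 0.0], [0.0, -0.0, -1.0]]
wrist_force: [0.5, -0.2, -0.1]
width: 0.0802
grasp_force: 0.0
time_s: 8.05
tool_pos: [0.5617, 0.1328, 0.1676]
tcp_rot: [[0.983, 0.185, 0.0], [0.185, -0.983, -0.0], [0.0, 0.0, -1.0]]
wrist_force: [-0.5, -0.5, -0.5]
width: 0.0799
grasp_force: 0.0
```

View pics/s2.png

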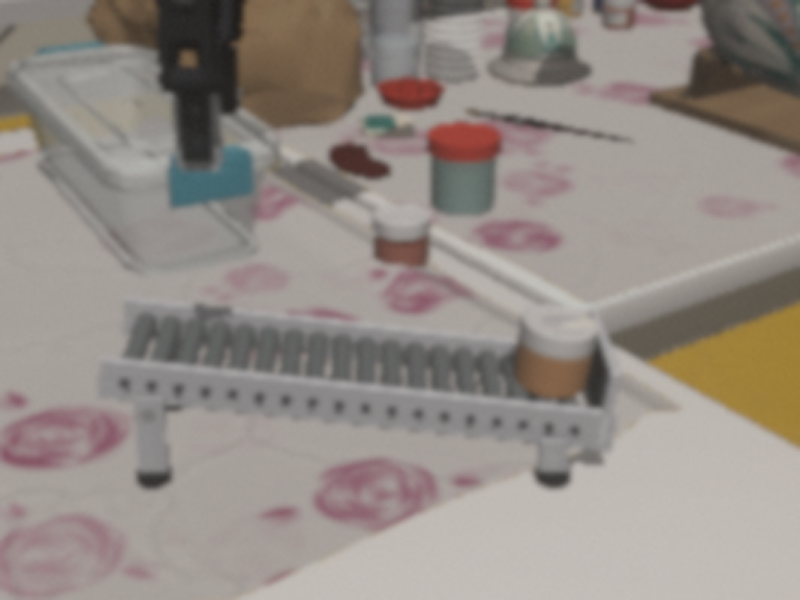

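The first jar stands upright against the stop plate at (555,355). Next I go above the other jar, at about (0.504,-0.124).

To row units: 0.2 m / 0.4 = 0.5, 0.16 m / 0.4 = 0.4.

```bash
python3 inch.py '[[[-0.0425,0.1,0,0,0,0],[-0.085,0.2,0,0,0,0],[-0.1275,0.3,0,0,0,0],[-0.17,0.4,0,0,0,0],[-0.2125,0.5,0,0,0,0]]]' 0.085; python3 inch.py '[[[-0.045,0.105,0.025,0,0,0],[-0.045,0.105,0.05,0,0,0],[-0.045,0.105,0.05,0,0,0],[-0.045,0.105,0.05,0,0,0]]]'
python3 - <<'E'
from bench import bot, optics, probe_bus
import cv2,pickle
s=probe_bus.get_state(); d=optics.snapshot('wrist'); pickle.dump((s,d),open('w3.pkl','wb'))
print(s['tool_pos'],s['tcp_rot'],s['width'])
cv2.imwrite('pics/w3.png',cv2.resize(d['pixels'][:,:,::-1],(800,600),interpolation=cv2.INTER_CUBIC))
E
```

```text
time_s: 8.6
tool_pos: [0.5147, -0.0811, 0.1678]
tcp_rot: [[0.983, 0.185, 0.0], [0.185, -0.983, -0.0], [0.0, 0.0, -1.0]]
wrist_force: [0.9, -0.9, 0.1]
width: 0.0848
grasp_force: 0.0
time_s: 9.0
tool_pos: [0.5056, -0.1226, 0.1477]
tcp_rot: [[0.982, 0.187, 0.0], [0.187, -0.982, 0.001], [0.0, -0.001, -1.0]]
wrist_force: [1.1, -0.5, 0.7]
width: 0.0851
grasp_force: 0.0
[ 0.50556502 -0.1225992   0.14771044] [[ 9.82433141e-01  1.86614858e-01  1.31253321e-04]
 [ 1.86614622e-01 -9.82432634e-01  1.05005729e-03]
 [ 3.24903837e-04 -1.00711729e-03 -9.99999440e-01]] 0.08508133645974417
```

View pics/w3.png

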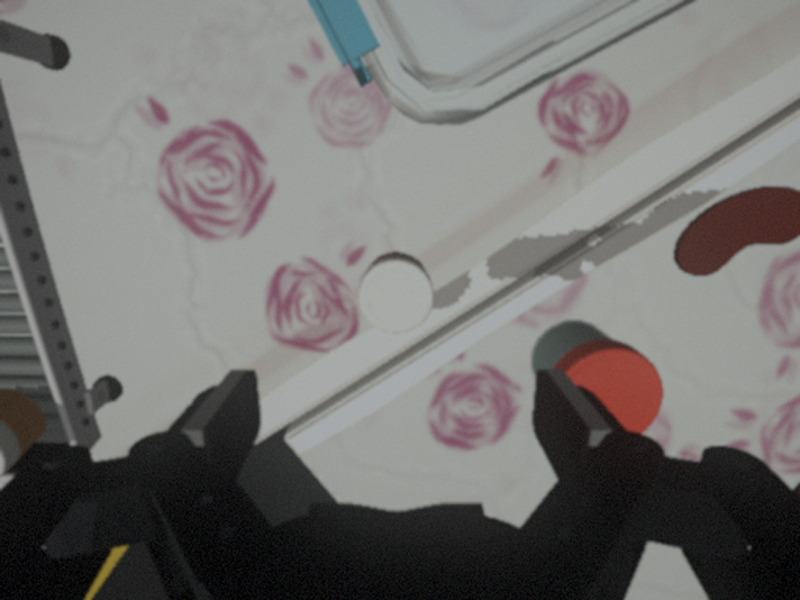

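The lid centre is at (396,292), and the pot is clear to the right. I'll work out the offset.

Run:
```python
import pickle; from h import *
s,d=pickle.load(open('w3.pkl','rb'));R=s['tcp_rot'];p=s['tool_pos']
r=ray(d,(396.5*.64-.5,292.5*.64-.5),wristT(s,d))
for z in(.037,.04):
  j=atz(r,z); print(j,(R.T@(np.array([j[0],j[1],.016])-p)).round(4))
```

```text
[ 0.50536482 -0.1216039   0.037     ] [-1.000e-04 -9.000e-04  1.317e-01]
[ 0.50614773 -0.12145532  0.04      ] [ 0.0007 -0.0009  0.1317]
```

To row units: 0.13 m / 0.4 = 0.325, 0.125 m / 0.4 = 0.3125.

```bash
python3 inch.py '[[[0,0,0.075,0,0,0],[0,-0.0025,0.175,0,0,0],[0,-0.0025,0.2625,0,0,0],[0,-0.0025,0.3125,0,0,0],[0,-0.0025,0.325,0,0,0]]]'; python3 inch.py '[[[0,0,0,0,0,0],[0,0,0,0,0,0]]]'; python3 inch.py '[[[0,0,0,0,0,0],[0,0,0,0,0,0],[0,0,0,0,0,0],[0,0,0,0,0,0],[0,0,0,0,0,0]]]' 0.03
```

```text
time_s: 9.55
tool_pos: [0.5041, -0.1207, 0.0158]
tcp_rot: [[0.982, 0.188, -0.003], [0.188, -0.982, 0.002], [-0.003, -0.002, -1.0]]
wrist_force: [0.1, -0.7, -0.3]
width: 0.085
grasp_force: 0.0
time_s: 9.75
tool_pos: [0.5066, -0.1224, 0.0189]
tcp_rot: [[0.982, 0.186, 0.002], [0.186, -0.982, -0.0], [0.002, 0.001, -1.0]]
wrist_force: [-0.0, -0.1, 0.2]
width: 0.0853
grasp_force: 0.0
time_s: 10.25
tool_pos: [0.5057, -0.1233, 0.0188]
tcp_rot: [[0.983, 0.185, 0.001], [0.185, -0.983, -0.001], [0.001, 0.001, -1.0]]
wrist_force: [-1.4, 0.6, 8.5]
width: 0.041
grasp_force: 59.4
```

To row units: -0.148 m / 0.4 = -0.37, -0.14 m / 0.4 = -0.35.

```bash
python3 inch.py '[[[0,0,-0.075,0,0,0],[0,0,-0.175,0,0,0],[0,0,-0.275,0,0,0],[0.025,-0.05,-0.35,0,0,0],[0.0568,-0.1285,-0.37,0,0,0]]]'; python3 inch.py '[[[0.0425,-0.1,0,0,0,0],[0.085,-0.2,0,0,0,0],[0.1275,-0.3,0,0,0,0],[0.17,-0.4,0,0,0,0],[0.2,-0.475,0,0,0,0]]]'; python3 inch.py '[[[0,0,0,0,0,0],[0,0,0,0,0,0],[0,0,0.05,0,0,0],[0,0,0.125,0,0,0],[0,0,0.175,0,0,0]]]'; python3 inch.py '[[[0,0,0.0125,0,0,0],[0,0,0.025,0,0,0],[0,0,0.0325,0,0,0],[0,0,0.0325,0,0,0]]]'
```

```text
time_s: 10.75
tool_pos: [0.5202, -0.0708, 0.1694]
tcp_rot: [[0.984, 0.18, 0.006], [0.18, -0.984, -0.003], [0.005, 0.004, -1.0]]
wrist_force: [1.3, -0.7, -0.0]
width: 0.0411
grasp_force: 60.7
time_s: 11.25
tool_pos: [0.5613, 0.1364, 0.166]
tcp_rot: [[0.982, 0.187, 0.001], [0.187, -0.982, 0.001], [0.001, -0.001, -1.0]]
wrist_force: [-0.6, 0.0, -0.3]
width: 0.0409
grasp_force: 60.7
time_s: 11.75
tool_pos: [0.5607, 0.1301, 0.094]
tcp_rot: [[0.983, 0.182, -0.001], [0.182, -0.983, -0.002], [-0.002, 0.002, -1.0]]
wrist_force: [-0.2, 0.2, -0.4]
width: 0.0408
grasp_force: 60.8
time_s: 12.15
tool_pos: [0.5618, 0.1329, 0.0832]
tcp_rot: [[0.983, 0.185, 0.001], [0.185, -0.983, 0.0], [0.001, 0.0, -1.0]]
wrist_force: [-0.3, 0.1, 0.4]
width: 0.0409
grasp_force: 60.8
```

To row units: 0.003 m / 0.4 = 0.0075, 0.002 m / 0.4 = 0.005.

```bash
python3 inch.py '[[[0,0,0.005,0,0,0],[0,0,0.0075,0,0,0],[0,0,0.0075,0,0,0]]]'; python3 inch.py '[[[0,0,0.0025,0,0,0],[0,0,0.0038,0,0,0],[0,0,0.0038,0,0,0]]]'
```

```text
time_s: 12.45
tool_pos: [0.5614, 0.1332, 0.0798]
tcp_rot: [[0.983, 0.185, 0.0], [0.185, -0.983, -0.0], [0.0, 0.0, -1.0]]
wrist_force: [-0.4, 0.2, -1.9]
width: 0.0406
grasp_force: 60.8
time_s: 12.75
tool_pos: [0.5614, 0.1332, 0.0787]
tcp_rot: [[0.983, 0.185, 0.0], [0.185, -0.983, -0.0], [0.0, 0.0, -1.0]]
wrist_force: [-2.4, 0.7, 5.5]
width: 0.0407
grasp_force: 61.2
```

Contact again, so I release.

To row units: -0.09 m / 0.4 = -0.225, -0.05 m / 0.4 = -0.125.

```bash
python3 inch.py '[[[0,0,0,0,0,0],[0,0,0,0,0,0],[0,0,0,0,0,0],[0,0,0,0,0,0],[0,0,0,0,0,0]]]' 0.08; python3 inch.py '[[[0,0,0,0,0,0],[0,0,0,0,0,0],[0,0,-0.05,0,0,0],[0,0,-0.125,0,0,0],[0,0,-0.225,0,0,0]]]'
for i in 1 2 3 4 5 6; do python3 inch.py '[[[0,0,0,0,0,0],[0,0,0,0,0,0],[0,0,0,0,0,0],[0,0,0,0,0,0],[0,0,0,0,0,0]]]' |head -1; done
python3 - <<'E'
from bench import bot, optics, probe_bus
import cv2
d=optics.snapshot('side')
cv2.imwrite('pics/s3.png',cv2.resize(d['pixels'][130:330,130:397,::-1],(800,600),interpolation=cv2.INTER_CUBIC))
E
```

```text
time_s: 13.25
tool_pos: [0.5613, 0.1332, 0.078]
tcp_rot: [[0.983, 0.185, -0.0], [0.185, -0.983, 0.0], [-0.0, -0.0, -1.0]]
wrist_force: [0.2, 0.3, 0.6]
width: 0.0799
grasp_force: 0.0
time_s: 13.75
tool_pos: [0.5598, 0.1327, 0.1674]
tcp_rot: [[0.983, 0.185, -0.004], [0.185, -0.983, -0.0], [-0.004, -0.0, -1.0]]
wrist_force: [0.6, -0.1, 0.3]
width: 0.0802
grasp_force: 0.0
time_s: 14.25
time_s: 14.75
time_s: 15.25
time_s: 15.75
time_s: 16.25
time_s: 16.75
```

View pics/s3.png

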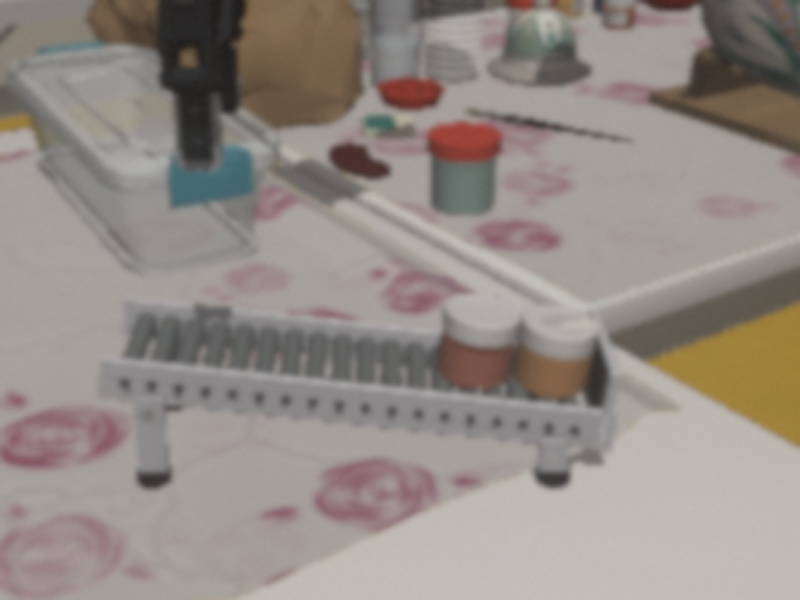

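Both jars stand upright, one at the stop (555,355) and the other right behind it (480,343).

```bash
python3 -c "
from bench import bot, optics, probe_bus
print(bot.job_done())"
```

```text
the job is handed in; nothing more can be done
None
```

Both jars were set on the rollers at the raised end and rolled down by themselves; the last picture shows them upright, one at the stop and the other right behind it. The job was handed in at about 17 s, but no verdict was returned.

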